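# Free the doorbell receiver from its sprung clamp

## Task

The doorbell receiver's batteries are due: lift the sprung clamp arm over the receiver until it stays open by itself, only then take the receiver out of its dock and lay it flat, button up, in the shallow wooden tray, leaving the clamp arm standing open. The glasses case now lying in the tray has to make room: lay it right way up on the cork mat, whole length on the cork, beside the pot that stands there. Set both things down gently rather than dropping them, and leave everything else where it is.

Things in the scene. Friction and masses are not known exactly. Their poses are not given: they have to be found in the camera images.
- dock: Fixed grey plastic dock plate, 250 (x) x 150 (y) x 10 mm; origin at the centre of its underside. Near its +x end stand two steel hinge cheeks (x 38 to 72, y +-13 to +-21, up to z 90), behind them a low spring housing (x 72 to 117, z to 40). The clamp arm reaches from the hinge to -x, over the receiver.
- dock_seat (a point): Where the receiver lies at the start (its origin within 3 mm): on the plate's top, at dock x -45, y 0, z 10 mm; axes as the dock's. Round its rear half (mm, from here): low rails at x 10 to 60, inner faces y +-30, 10 high; a stop at x 63.5, 18 high. Lift it straight up. Its front half is free at both sides.
- clamp (a joint): Angle of the sprung clamp arm about its hinge (rad). About 0: shut, rubber foot pressing on the receiver with about 5 N. Grows as the tab is lifted up and over toward the dock's +x end. Below about 1.1 the spring pulls it shut (about 4 N at the tab when shut, less higher up); past that it swings by itself to its stop at 1.95 and stays open.
- clamp_tab (a point): Pinch point in the upturned steel tab at the arm's free end, 95 mm along the arm from the hinge and 10 mm above its centreline; shut: dock x -40, z 85. Tab: 18 mm along the arm, 16 wide (dock y), from 12 below to 14 above here. Axes turn with the arm: x to the hinge, y the hinge line. The arm is a bar 16 x 12 mm, 31 mm clear above the receiver; foot 30 mm nearer the hinge.
- clamp_hinge (a point): Point on the clamp's hinge axis, at dock x 55, y 0, z 75 mm; axis along the dock's y. Axes as the dock's.
- receiver: White plastic doorbell receiver, 120 (x) x 52 (y) x 28 mm (z), about 160 g, with a flat round grey button (26 mm) on top at x -35. Origin at the centre of its underside, z up through the button face.
- tray: Fixed shallow wooden tray, outside 206 (x) x 118 (y) mm, walls 4 mm thick and 14 mm high, floor 4 mm thick; inside 198 x 110 mm. Origin at the centre of its underside. Holds the glasses case at the start.
- case: Hard red glasses case, 150 (x) x 60 (y) x 40 mm (z), about 140 g, rounded edges. Origin at the centre of its underside; z up.
- case_end_a (a point): Point at the middle of the case's lower edge at its +x end (75 mm from its origin).
- case_end_b (a point): Point at the middle of the case's lower edge at its -x end (75 mm from its origin).
- mat: Fixed cork mat, 270 (x) x 150 (y) x 4 mm; origin at the centre of its underside. A ceramic pot stands near its +x end; the rest is free.
- peg: Bystander: wooden clothes peg lying on the dock plate beside the receiver (at the dock's -y side), 80 x 11 x 11 mm; origin under its centre.
- pot: Bystander: white ceramic pot standing on the mat's +x end, 58 mm across the rim, 55 mm tall; origin under its centre.
- bottle: Bystander: slim upright bottle, 36 mm across, 130 mm tall; origin under its centre.
- torch: Bystander: aluminium torch standing upright on its head, 38 mm across, 112 mm tall; origin under its centre.
- mug: Bystander: mug, 76 mm across, 85 mm tall, handle to its +y; origin under its centre.
- keyring: Bystander: steel ring, 62 mm across, with three keys reaching 81 mm from its centre, lying flat; origin under the ring's centre.
Things that resemble listed ones, but are neither listed nor needed, are in the scene too. What is shaped like the receiver but green is not meant. Of the things that look like the case, take the one that is farthest to the robot's right at the start.

How it is judged:
On the way, in this order (a step that is already met when the one before it is completed fails the run):
1. the clamp arm stands open past its hold-open point, let go, with the receiver still in the dock (value of joint clamp above 1.6 rad and contact force between the fingers and dock below 0.5 N and distance of receiver from where it was at the start of the episode below 0.02 m), for 0.2 s.
2. the receiver lies flat in the tray, button up (x of receiver in the frame of tray between -0.05 and 0.05 m and y of receiver in the frame of tray between -0.04 and 0.04 m and z of receiver in the frame of tray below 0.009 m and angle between receiver's own z axis and vertical below 0.1 rad), for 0.2 s.
At the end, for the whole second after the job is handed in: The receiver lies flat and button up (within 0.1 rad) on the tray's floor, the glasses case lies flat and right way up on the cork mat with both its ends over the mat (2 mm allowance), both at rest and let go, and the clamp arm stands open beyond 1.6 rad (all of step 2 and x of case_end_a in the frame of mat between -0.137 and 0.137 m and y of case_end_a in the frame of mat between -0.077 and 0.077 m and x of case_end_b in the frame of mat between -0.137 and 0.137 m and y of case_end_b in the frame of mat between -0.077 and 0.077 m and z of case in the frame of mat below 0.01 m and angle between case's own z axis and vertical below 0.1 rad and linear speed of each of receiver, case below 0.02 m/s and value of joint clamp above 1.6 rad); the robot touches nothing.
It fails at once if the clothes peg, ceramic pot, key ring: one of these is moved more than 25 mm or tipped over (distance of any of peg, pot, keyring from where it was at the start of the episode above 0.025 m or angle between any of peg, pot, keyring's own z axis and vertical above 0.5 rad).
It fails at once if the bottle, torch, mug: one of these is moved more than 25 mm or tipped over (distance of any of bottle, torch, mug from where it was at the start of the episode above 0.025 m or angle between any of bottle, torch, mug's own z axis and vertical above 0.5 rad).
It fails at once if the receiver is dropped (falls free faster than 0.8 m/s) (linear speed of receiver above 0.8 m/s and contact force between the fingers and receiver below 0.1 N).
It fails at once if the case is dropped (falls free faster than 0.8 m/s) (linear speed of case above 0.8 m/s and contact force between the fingers and case below 0.1 N).
It also fails if it takes over 72 s, if anything falls off the work surface, if the arm or the gripper's body presses on something with over 40 N, if the wrist force passes 120 N, or if a joint passes its speed limit or range.

## Robot

A 6-joint arm with a two-finger parallel gripper is mounted at the origin on the work surface. World frame = base frame: x ahead of the robot, y to its left, z up, the work surface at z = 0. Lengths are in m, angles in rad, forces in N, time in s.
With the tool pointing down it reaches from about 0.25 to 0.775 m from the base axis. Payload 4 kg.
Tool frame: the origin (TCP) lies midway between the tips of the shut fingers; the grasp point (between the pads) lies 19 mm behind it; z points along the fingers, y is the direction in which the jaws open and shut (so a half turn about z gives the same grasp; the last joint's range is limited). The gripper opens to 94 mm and grips with 3 to 60 N. Pads are 16 mm wide; open, the fingers measure 119 mm over their backs; the gripper's body (75 mm by 177 mm) begins 78 mm behind the grasp point.
Start: joints at [-1.243, 0.087, 1.371, -0, 1.684, -0.103], TCP at [0.23, -0.5, 0.206] pointing down, gripper open.
Joint ranges: [-3.1, 3.1], [-0.76, 2.03], [0.27, 2.55], [-1.08, 4.22], [0.17, 2.65], [-2.57, 2.57]. Speed limits (rad/s): [2.79, 2.79, 3.14, 3.14, 3.14, 3.14].

## Interface

Orientations are given as a unit quaternion [w, x, y, z].
In Python, from rig import env, capture, calibration, job gives the robot as it stands. The module is installed in compiled form; this text tells all that it offers.
- The arm moves only by the shell command python3 -m inch 'ROWS'. ROWS is JSON, one flat list of numbers, 5 for each row, row after row: the finger opening in cm, from 0 to 9.4, then the shift along the world's x, y, z in cm, then the turn about the world's z in degrees. In form: [claw, tx, ty, tz, turn, claw, tx, ty, tz, turn, ...]. A call has exactly 8 rows; each row is the pose to reach, as a shift and turn from the pose commanded when the call began; what a row does not reach only later rows make up. A row lasts 1/12 s, in which the tool goes at most 41.7 mm and 7.16 degrees, less where a joint would pass 70% of its speed; a pose out of reach is approached as far as the arm can. A call with a gripper value outside its range is refused whole. The fingers move at their own pace and stop on an object; the grip force is fixed at half the most. Time passes only in rows, so rows that repeat a pose let the fingers close, or fill a call up. It gives the time, the measured TCP pose, the force and the opening at its end, in the units of the state.
- env.get_state(): the state, without advancing time (a new reading comes with each control period).
- capture(name): name is "side" or "top" or "wrist"; returns the picture (420x560x3 uint8, red, green, blue); there is no depth.
- calibration(name): a dict with "intrinsics" (3x3 intrinsics, pixels), "eye" and "orientation" of the camera in the world. Camera axes: x right, y up, looking along -z (the intrinsics and any distortion apply to the point x, -y, -z); pixel columns grow to the right and rows downward; lengths in m; the calibration is good to about 2 mm. A picture is of the moment at which its call begins: read the wrist's pose just before it. calibration takes no time and is no camera call; for the wrist camera it gives the pose at the moment of the call.
- job.hand_in(): hands the job in, once; it reports no verdict.
The state is a dict: "t": time; "qpos": joint angles; "qd": joint speeds; "joint_torque": joint torques, N m; "tcp_pos": TCP position; "tool_rot": TCP orientation; "ft_force": force on the tool from outside, world axes, zero at the start; "wrist_torque": the same for the moment, N m; "opening": opening from 0.0 (shut) to 1.0 (fully open).
Only numpy, scipy, OpenCV 4.12 (cv2) and the standard library are available. Lean on these libraries where they do the work, as an engineer would, in place of code of your own. Each camera call takes 0.05 s, during which the arm holds its last target.

## Working session

There is one attempt and no reset: what is moved stays moved. The work goes in short steps, Python scripts to look and compute and a shell command to move; the robot and the scene stay as the last step left them, time stands still between calls to the robot, and variables do not carry over. Pictures are saved under pics/ and viewed, and the job is handed in when it is done.

```bash
mkdir -p pics
python3 - <<'E'
from rig import env,capture,calibration
import cv2
for n in("side","top","wrist"):
    c=calibration(n);print(n,c)
    cv2.imwrite(f"pics/{n}0.png",capture(n)[:,:,::-1])
print(env.get_state())
E
```

```text
side {'intrinsics': array([[469.37878838,   0.        , 284.57138205],
       [  0.        , 469.37878838, 207.25998209],
       [  0.        ,   0.        ,   1.        ]]), 'eye': array([-0.00776139,  0.71568634,  0.71218074]), 'orientation': array([-0.26559993, -0.15507647,  0.44659268,  0.84021601])}
top {'intrinsics': array([[456.42264316,   0.        , 278.00664655],
       [  0.        , 456.42264316, 204.68308227],
       [  0.        ,   0.        ,   1.        ]]), 'eye': array([ 0.34078873, -0.04037993,  1.20375264]), 'orientation': array([-0.69333232, -0.06579999,  0.06884448,  0.71429762])}
wrist {'intrinsics': array([[374.23168211,   0.        , 284.68282568],
       [  0.        , 374.23168211, 211.66199193],
       [  0.        ,   0.        ,   1.        ]]), 'eye': array([ 0.29294643, -0.46998138,  0.38234076]), 'orientation': array([ 0.83578493, -0.10239316,  0.06643354, -0.53531838])}
{'t': 0.15, 'qpos': array([-1.24309322e+00,  8.78218842e-02,  1.37190350e+00, -3.09826900e-05,
        1.68359964e+00, -1.03073465e-01]), 'qd': array([-2.55458418e-04, -1.78322055e-03, -4.66606111e-03,  8.66560044e-05,
       -1.29933634e-03,  4.46107922e-04]), 'joint_torque': array([ 1.46641058e-03, -3.40644121e+01, -3.02792394e+01,  7.18302839e-02,
        3.05077387e-02, -1.26285827e-04]), 'tcp_pos': array([ 0.2295295 , -0.49935091,  0.20455485]), 'tool_rot': array([-8.58999440e-04,  9.76893484e-01,  2.13724988e-01, -1.12378109e-04]), 'ft_force': array([-0.11204701,  0.72229496, -1.26350438]), 'wrist_torque': array([0.00405271, 0.0062307 , 0.02387142]), 'opening': 1.000829458818634}
```

View pics/top0.png

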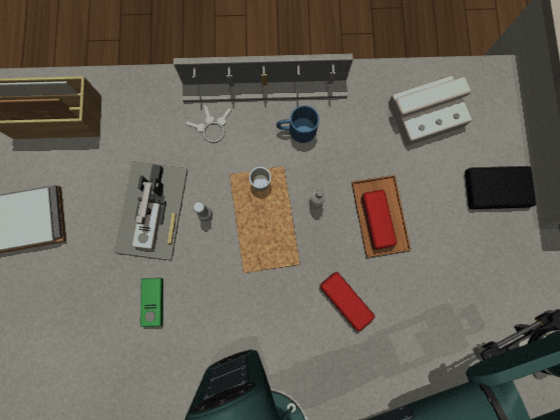

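View pics/side0.png

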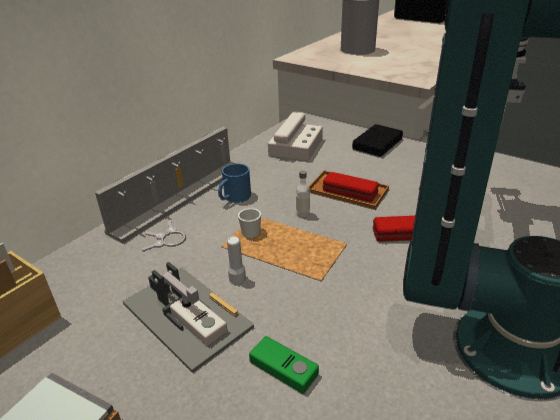

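View pics/wrist0.png

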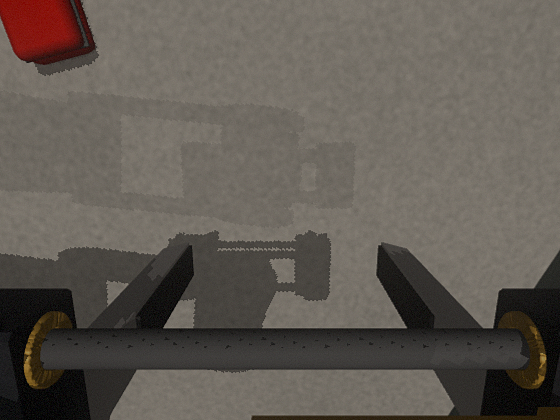

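The top view has world +x pointing up and −y to the right. The tray with the target red case (the right-most one) is at px (380,217) and the dock at (152,210). The mat is at (265,218), with the pot at (261,180), the bottle at (317,203) and the torch at (203,212). The green decoy is at (151,302). Next I'll measure these.

```bash
cat > h.py <<'E'
import numpy as np,cv2
from rig import env,capture,calibration
from scipy.spatial.transform import Rotation as R
def ray(n,uv,z,c=None):
    c=c or calibration(n); K=c["intrinsics"]; q=c["orientation"]
    M=R.from_quat([q[1],q[2],q[3],q[0]]).as_matrix()
    uv=np.atleast_2d(np.asarray(uv,float))
    d=np.c_[(uv[:,0]-K[0,2])/K[0,0],-(uv[:,1]-K[1,2])/K[1,1],-np.ones(len(uv))]@M.T
    e=c["eye"]; return e+d*((z-e[2])/d[:,2])[:,None]
def proj(n,P,c=None):
    c=c or calibration(n);K=c["intrinsics"]; q=c["orientation"]
    M=R.from_quat([q[1],q[2],q[3],q[0]]).as_matrix()
    p=(np.atleast_2d(P)-c["eye"])@M
    return np.c_[K[0,2]+K[0,0]*p[:,0]/-p[:,2],K[1,2]-K[1,1]*p[:,1]/-p[:,2]]
def rect(mask,n,z,roi,c=None):
    m=np.zeros_like(mask);x0,y0,x1,y1=roi;m[y0:y1,x0:x1]=mask[y0:y1,x0:x1]
    cs,_=cv2.findContours(m,cv2.RETR_EXTERNAL,cv2.CHAIN_APPROX_NONE)
    k=max(cs,key=cv2.contourArea)
    P=ray(n,k[:,0,:],z,c)[:,:2]
    (cx,cy),(w,h),a=cv2.minAreaRect((P*1000).astype(np.float32))
    if w<h: w,h,a=h,w,a+90
    a=(a+90)%180-90
    return round(cx,1),round(cy,1),round(w,1),round(h,1),round(a,1)
E
python3 - <<'E'
from h import *
im=cv2.imread("pics/top0.png");hsv=cv2.cvtColor(im,cv2.COLOR_BGR2HSV)
H,S,V=cv2.split(hsv)
red=(((H<6)|(H>174))&(S>170)&(V>60)).astype(np.uint8)*255
print("case top z.02",rect(red,"top",.03,(340,160,420,270)))
wood=((S>75)&(V>40)).astype(np.uint8)*255
print("tray",rect(wood,"top",.014,(342,160,420,270)))
print("mat",rect(wood,"top",.004,(220,150,306,285)))
gr=hsv[215,127];print(gr,hsv[215,110],hsv[180,175],hsv[236,150],hsv[300,150],hsv[215,204])
white=((V>165)).astype(np.uint8)*255
print("recv",rect(white,"top",.038,(125,150,190,262)))
yel=((S>90)&(V>90)).astype(np.uint8)*255
print("peg",rect(yel,"top",.02,(160,200,185,250)))
z=cv2.resize(im[140:270,100:200],None,fx=6,fy=4.5,interpolation=cv2.INTER_CUBIC)
cv2.imwrite("pics/dock_z.png",cv2.resize(im[150:270,100:230],None,fx=5,fy=5,interpolation=cv2.INTER_CUBIC))
s=cv2.imread("pics/side0.png");cv2.imwrite("pics/dock_s.png",cv2.resize(s[220:380,110:320],None,fx=3.7,fy=3.7,interpolation=cv2.INTER_CUBIC))
E
```

```text
case top z.02 (522.9, -311.3, 150.5, 58.8, 8.7)
tray (534.4, -319.2, 206.6, 119.7, 7.2)
mat (536.9, -10.1, 269.5, 149.2, 7.1)
[ 30  22 115] [ 22  22 125] [ 25  25 122] [ 94  12 176] [ 64 131 134] [30 19 54]
recv (524.1, 295.2, 113.5, 45.4, -9.0)
peg (515.8, 231.6, 74.7, 9.3, -7.3)
```

View pics/dock_z.png

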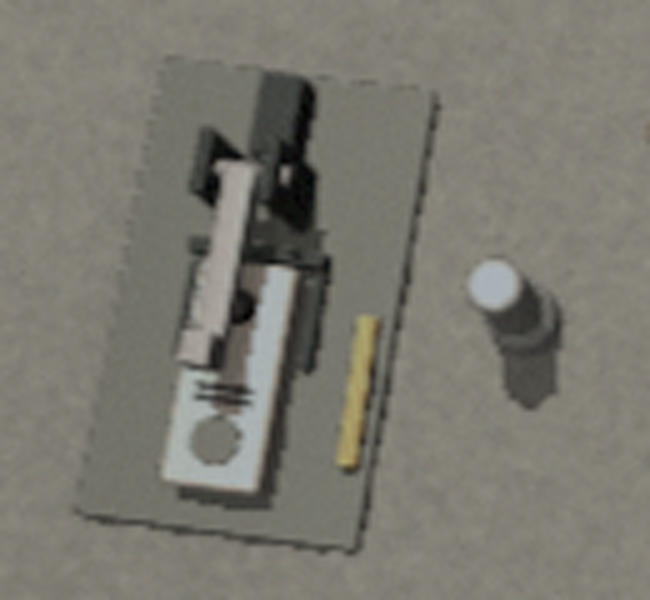

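View pics/dock_s.png

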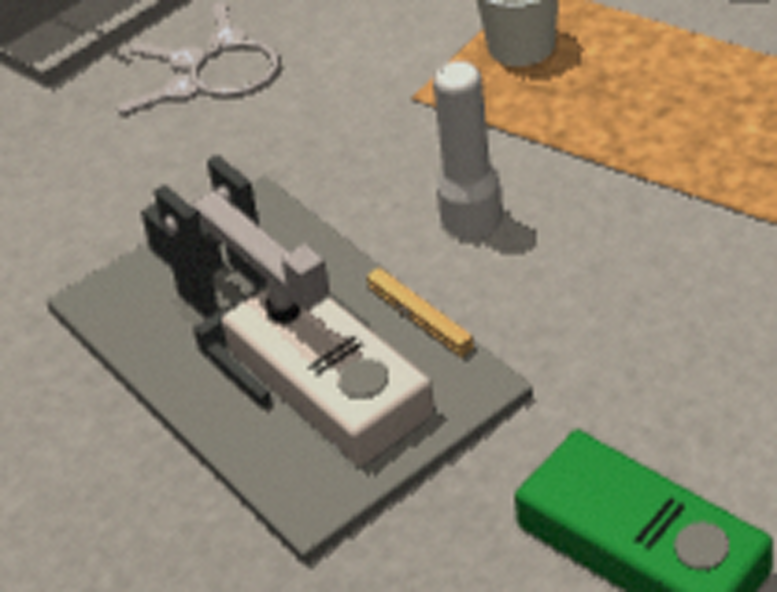

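Run:
```python
from h import *
im=cv2.imread("pics/top0.png")
c=np.array([(165,57),(438,93),(357,552),(78,512)])/5+[100,150]-.4
P=ray("top",c,.01)[:,:2]*1000
ctr=P.mean(0);ax=(P[0]+P[1]-P[2]-P[3])/2;ay=(P[0]+P[3]-P[1]-P[2])/2
print("dock corners",P.round(1).tolist(),"ctr",ctr.round(1),"len",np.linalg.norm(ax),np.linalg.norm(ay),"yaw",np.degrees(np.arctan2(ax[1],ax[0])),np.degrees(np.arctan2(ay[1],ay[0]))-90)
a=np.radians(-7.5)
def inv(fr,yaw,p):
    y=np.radians(yaw);return np.array([[np.cos(y),np.sin(y)],[-np.sin(y),np.cos(y)]])@(np.array(p)-fr)
# receiver top corners
c=np.array([(182,347),(297,267),(163,480),(260,492)])/5+[100,150]-.4
print("recv corners dock frame",[inv(ctr,-7.5,p[:2]*1000).round(1).tolist() for p in ray("top",c,.038)])
def both(ut,us):
    # triangulate least squares
    A=[];b=[]
    for n,u in(("top",ut),("side",us)):
        e=calibration(n)["eye"];d=ray(n,u,0)[0]-e;d/=np.linalg.norm(d)
        Q=np.eye(3)-np.outer(d,d);A.append(Q);b.append(Q@e)
    A=np.vstack(A);b=np.hstack(b);x,r,_,_=np.linalg.lstsq(A,b,rcond=None);return (x*1000).round(1),r
torch=both(np.array([496,285])/5+[100,150]-.4,np.array([458,77])/3.7+[110,220]-.4)
tab=both(np.array([198,349])/5+[100,150]-.4,np.array([306,257])/3.7+[110,220]-.4)
print("torch top",torch,"tab top",tab, inv(ctr,-7.5,tab[0][:2]))
pot=both((261,171),(250,213));print("pot rim",pot)
bot=both((319.5,192),(303,173));print("bottle top",bot)
mat=np.array([536.9,-10.1])
for n,p in(("torch",torch),("pot",pot),("bottle",bot)):
    print(n,"in mat",inv(mat,7.1,p[0][:2]).round(1),"in dock",inv(ctr,-7.5,p[0][:2]).round(1))
print("peg in dock",inv(ctr,-7.5,(515.8,231.6)))
print("case in tray",inv((534.4,-319.2),7.2,(522.9,-311.3)),"bottle in tray",inv((534.4,-319.2),7.2,bot[0][:2]))
cv2.imwrite("pics/mat_t.png",cv2.resize(im[150:280,225:345],None,fx=4.6,fy=4.6,interpolation=cv2.INTER_CUBIC))
s=cv2.imread("pics/side0.png");cv2.imwrite("pics/mat_s.png",cv2.resize(s[150:290,210:410],None,fx=4,fy=4,interpolation=cv2.INTER_CUBIC))
```

```text
dock corners [[703.5, 341.6], [678.9, 193.5], [432.9, 233.7], [458.0, 379.5]] ctr [568.3 287.1] len 248.81255375248702 149.08260085081122 yaw -9.026969195023616 -9.600521760166927
recv corners dock frame [[-33.3, 28.0], [14.4, -24.8], [-102.3, 26.7], [-103.4, -23.6]]
torch top (array([554.1, 145.9, 105.2]), array([3.94050594e-07])) tab top (array([528.8, 294.3,  94.7]), array([1.34561327e-06])) [-40.1101795    2.01498152]
pot rim (array([648.4, -10.1,  52.9]), array([6.47637403e-05]))
bottle top (array([ 576.9, -150.2,  122.8]), array([1.54371475e-06]))
torch in mat [ 36.3 152.7] in dock [   4.3 -141.8]
pot in mat [110.6 -13.8] in dock [ 118.2 -284.2]
bottle in mat [  22.4 -144. ] in dock [  65.6 -432.4]
peg in dock [-44.81497044 -61.84545179]
case in tray [-10.41918652   9.27903833] bottle in tray [ 63.34619128 162.3407221 ]
```

View pics/mat_t.png

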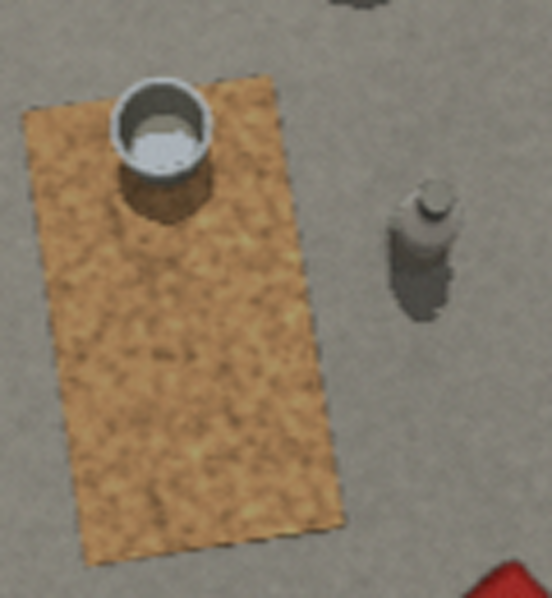

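View pics/mat_s.png

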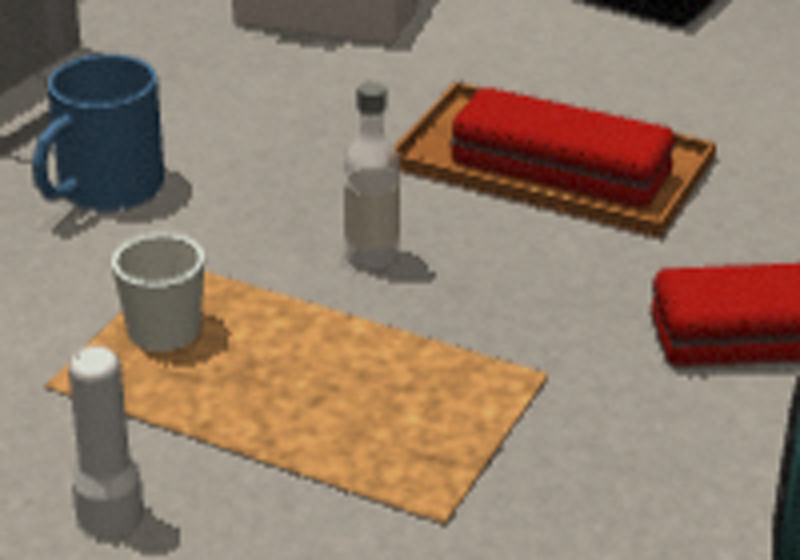

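Everything is consistent: the tab triangulates to within 1 mm of its model position, and the rectangle sizes match the given ones. I'll fetch the case first, moving over it and checking with the wrist camera.

```bash
python3 -m inch '[9.4,4,3,0,-6, 9.4,8,6,0,-12, 9.4,12,9.3,0,-16, 9.4,15,12,0,-16, 9.4,18,15,0,-16, 9.4,20,17,0,-16, 9.4,20,18,0,-16, 9.4,20,18,0,-16]'
python3 - <<'E'
from h import *
c=calibration("wrist");im=capture("wrist")[:,:,::-1];cv2.imwrite("pics/w1.png",im)
hsv=cv2.cvtColor(im,cv2.COLOR_BGR2HSV);H,S,V=cv2.split(hsv)
red=(((H<6)|(H>174))&(S>150)&(V>50)).astype(np.uint8)*255
for z in (.024,.034,.044): print(z,rect(red,"wrist",z,(0,0,560,420),c))
s=env.get_state();print(s["tcp_pos"],s["tool_rot"])
E
```

```text
t: 0.82
tcp_pos: [0.4319, -0.3159, 0.2052]
tool_rot: [-0.001, 0.997, 0.079, 0.0]
ft_force: [0.2, 1.3, -0.8]
opening: 0.997
0.024 (522.4, -309.9, 153.4, 61.1, 8.8)
0.034 (521.8, -309.7, 149.1, 59.4, 8.8)
0.044 (521.2, -309.6, 144.8, 57.7, 8.8)
[ 0.43057987 -0.31798055  0.20517598] [-1.48857333e-04  9.96973155e-01  7.77458079e-02 -3.08206123e-04]
```

View pics/w1.png

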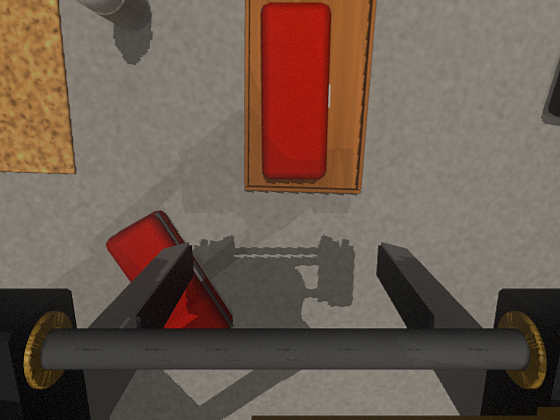

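The wrist view shows the case at px (295,92) inside the tray. It measures (522,−310) mm with yaw 8.8°, which agrees with the top view. Moving down onto it.

```bash
python3 -m inch '[8.2,4,0.5,-2,0, 8.2,7.5,0.9,-4,0, 8.2,9.1,0.9,-7,0, 8.2,9.1,0.9,-10,0, 8.2,9.1,0.9,-13,0, 8.2,9.1,0.9,-16,0, 8.2,9.1,0.9,-18,0, 8.2,9.1,0.9,-18.7,0]'
python3 -m inch '[8.2,0,0,0,0, 5.5,0,0,0,0, 5.5,0,0,0,0, 5.5,0,0,0,0, 5.5,0,0,0,0, 5.5,0,0,0,0, 5.5,0,0,1.5,0, 5.5,0,0,3,0]'
```

```text
t: 1.53
tcp_pos: [0.5169, -0.3104, 0.0135]
tool_rot: [-0.003, 0.997, 0.075, -0.004]
ft_force: [-4.0, 1.0, 13.2]
opening: 0.869
t: 2.2
tcp_pos: [0.5197, -0.3101, 0.0475]
tool_rot: [-0.001, 0.997, 0.076, -0.001]
ft_force: [0.5, -1.2, -1.5]
opening: 0.634
```

```bash
python3 -m inch '[5.5,0,0,2,0, 5.5,0,0,5,0, 5.5,0,0,8,0, 5.5,0,0,11,0, 5.5,0,0,14,0, 5.5,0,1.5,15,0, 5.5,-0.5,4,15,-1, 5.5,-1,7,15,-1.7]'
python3 -m inch '[5.5,0,3,0,0, 5.5,-0.5,6,0,0, 5.5,-1,9,0,0, 5.5,-1.3,12,0,0, 5.5,-1.3,15,0,0, 5.5,-1.3,18,0,0, 5.5,-1.3,20.5,0,0, 5.5,-1.3,22.5,0,0]'
python3 - <<'E'
from h import *
im=capture("side")[:,:,::-1];cv2.imwrite("pics/s2.png",im)
s=env.get_state();print(s["tcp_pos"],s["tool_rot"],s["opening"])
E
```

```text
t: 2.87
tcp_pos: [0.5107, -0.2403, 0.1986]
tool_rot: [0.0, 0.998, 0.06, 0.0]
ft_force: [0.7, 0.2, -1.9]
opening: 0.637
t: 3.53
tcp_pos: [0.4963, -0.0127, 0.1971]
tool_rot: [-0.001, 0.998, 0.062, -0.001]
ft_force: [0.7, -0.2, -1.5]
opening: 0.64
[ 0.49626177 -0.00965075  0.19725009] [-2.24105211e-03  9.97979575e-01  6.34915104e-02 -7.57090858e-04] 0.6381159115568965
```

View pics/s2.png

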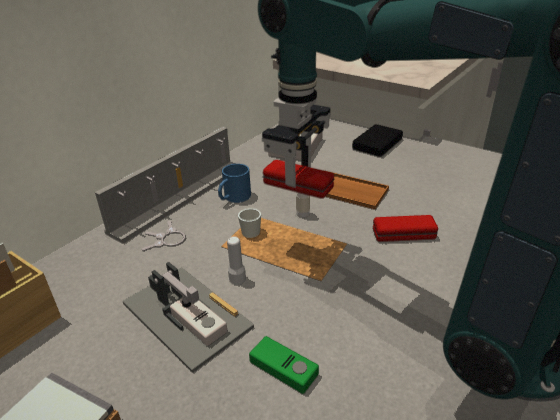

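```bash
python3 -m inch '[5.5,0,-0.4,-3,0, 5.5,0,-0.4,-6,0, 5.5,0,-0.4,-9,0, 5.5,0,-0.4,-12,0, 5.5,0,-0.4,-14,0, 5.5,0,-0.4,-15.5,0, 5.5,0,-0.4,-16.5,0, 5.5,0,-0.4,-17,0]'
python3 -m inch '[5.5,0,0,-0.3,0, 5.5,0,0,-0.6,0, 5.5,0,0,-0.8,0, 5.5,0,0,-0.9,0, 5.5,0,0,-1,0, 5.5,0,0,-1,0, 5.5,0,0,-1,0, 5.5,0,0,-1,0]'
```

```text
t: 4.25
tcp_pos: [0.4956, -0.0191, 0.026]
tool_rot: [-0.0, 0.998, 0.061, -0.002]
ft_force: [-0.3, 0.5, -1.3]
opening: 0.637
t: 4.92
tcp_pos: [0.4984, -0.0198, 0.0205]
tool_rot: [0.0, 0.998, 0.061, 0.001]
ft_force: [-3.2, 1.6, 4.5]
opening: 0.636
```

```bash
python3 -m inch '[7.4,0,0,0.2,0, 7.6,0,0,0.2,0, 7.6,0,0,0.2,0, 7.6,0,0,0.2,0, 7.6,0,0,2,0, 7.6,0,0,5,0, 7.6,0,0,9,0, 7.6,0,0,13,0]'
python3 -m inch '[7.6,0,0,2,-7, 7.6,-2,4,2,-13, 7.6,-4,8,2,-16, 7.6,-6,12,2,-16, 7.6,-8,16,2,-16, 7.6,-9,20,2,-16, 7.6,-9,23,2,-16, 7.6,-9,23,2,-16]'
python3 - <<'E'
from h import *
im=capture("top")[:,:,::-1];cv2.imwrite("pics/t3.png",im)
hsv=cv2.cvtColor(im,cv2.COLOR_BGR2HSV);H,S,V=cv2.split(hsv)
red=(((H<6)|(H>174))&(S>150)&(V>50)).astype(np.uint8)*255
print(rect(red,"top",.028,(200,150,306,285)))
c=calibration("wrist");im=capture("wrist")[:,:,::-1];cv2.imwrite("pics/w3.png",im)
s=env.get_state();print(s["t"],s["tcp_pos"],s["tool_rot"],s["opening"])
E
```

```text
t: 5.58
tcp_pos: [0.4966, -0.0196, 0.1486]
tool_rot: [-0.0, 0.998, 0.061, -0.002]
ft_force: [1.0, 0.1, 0.9]
opening: 0.81
t: 6.25
tcp_pos: [0.4057, 0.2164, 0.1685]
tool_rot: [-0.002, 0.997, -0.074, -0.0]
ft_force: [-1.1, 0.3, -0.4]
opening: 0.807
(499.7, -20.4, 150.5, 58.2, 7.3)
6.35 [0.4071157  0.21145733 0.16826071] [ 3.60712448e-04  9.97059226e-01 -7.66339202e-02 -1.11352747e-04] 0.8086834231037299
```

View pics/t3.png

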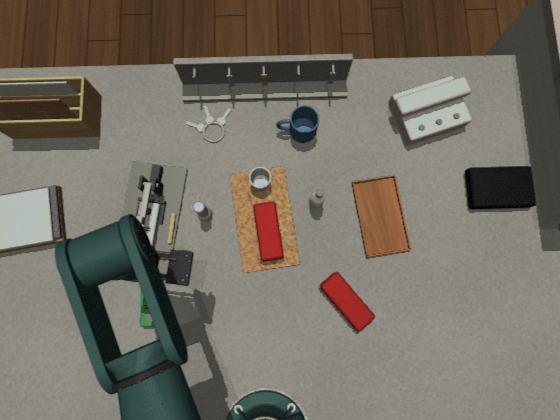

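View pics/w3.png

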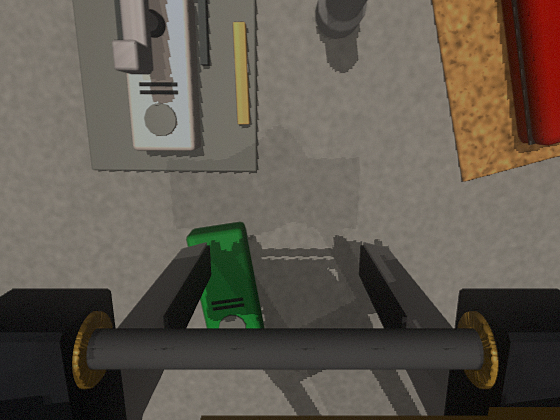

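The case lies on the cork clear of the pot, at about (500,−20) mm with yaw 7.3°. The wrist view shows the dock's front corners at about (95,170) and (257,172), the tab at (132,55) and the receiver front at (165,148).

Run:
```python
from h import *
c=calibration("wrist")
print("dock front corners",ray("wrist",[(95,170),(257,172)],.01,c)*1000)
yaw=np.radians(-9.2);Rm=np.array([[np.cos(yaw),-np.sin(yaw)],[np.sin(yaw),np.cos(yaw)]])
pc=Rm@[[-125,-125],[75,-75]]+np.array([[568.3],[287.1]]);print("pred",pc.T)
print("tab top near edge",ray("wrist",[(117,72),(152,70),(113,40),(149,38)],.099,c)*1000)
print("tab pred",Rm@[-40,0]+[568.3,287.1])
print("recv front corners",ray("wrist",[(135,149),(194,149)],.038,c)*1000,"pred",(Rm@[[-105,-105],[26,-26]]).T+[568.3,287.1])
```

```text
dock front corners [[457.27225914 376.57821494  10.        ]
 [433.25979067 232.72116122  10.        ]]
pred [[456.89905594 381.12036834]
 [432.91687779 233.04992858]]
tab top near edge [[519.48192175 299.85035977  99.        ]
 [517.31003171 278.04490543  99.        ]
 [537.75436073 297.48091335  99.        ]
 [535.51062776 275.49313488  99.        ]]
tab pred [528.8145494  293.49524751]
recv front corners [[470.50635367 325.08466987  38.        ]
 [463.18695989 277.60305138  38.        ]] pred [[468.80760305 329.5530676 ]
 [460.49378129 278.22198182]]
```

```bash
python3 -m inch '[6,1,2,0,0, 6,2,4,0,0, 6,3,6,0,0, 6,4,7.8,0,0, 6,4,7.8,0,0, 6,4,7.8,0,0, 6,4,7.8,0,0, 6,4,7.8,0,0]'
python3 - <<'E'
from h import *
c=calibration("wrist");im=capture("wrist")[:,:,::-1];cv2.imwrite("pics/w4.png",im)
s=env.get_state();print(s["t"],s["tcp_pos"],s["tool_rot"],s["opening"],s["ft_force"])
np.save("cw4.npy",c,allow_pickle=True)
cv2.imwrite("pics/w4z.png",cv2.resize(im[0:250,130:430],None,fx=2.4,fy=2.4,interpolation=cv2.INTER_CUBIC))
E
```

```text
t: 7.02
tcp_pos: [0.4477, 0.2867, 0.1685]
tool_rot: [0.0, 0.997, -0.08, -0.0]
ft_force: [0.3, -0.2, 0.4]
opening: 0.639
7.0667 [0.44766079 0.28691225 0.16867769] [ 2.02789089e-04  9.96840633e-01 -7.94273691e-02  7.20331668e-05] 0.6364045682912757 [ 0.65333064 -0.72239532  0.96808976]
```

View pics/w4z.png

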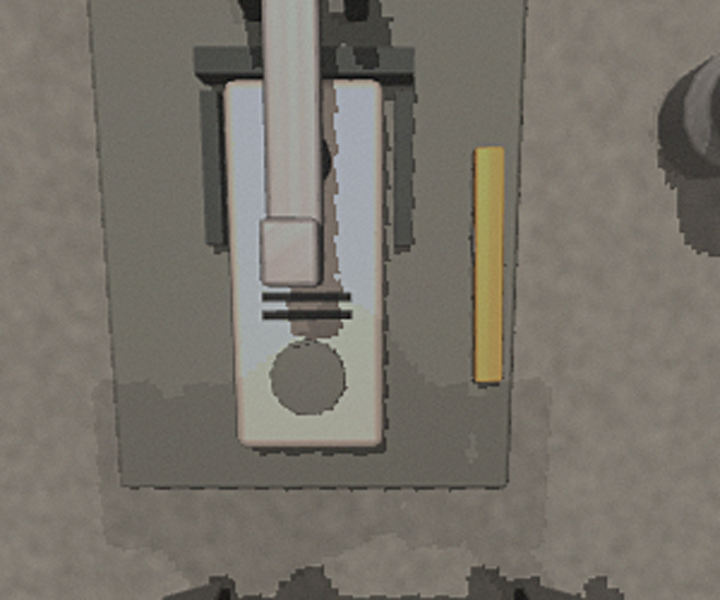

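Run:
```python
from h import *
c=np.load("cw4.npy",allow_pickle=True).item()
f=lambda p:np.array(p)/2.4+[130,0]-.3
def pr(n,p,z):print(n,(ray("wrist",f(p),z,c)*1000).round(1)[:,:2].tolist())
pr("dock front",[(122,487),(508,487)],.01)
pr("tab top",[(262,218),(320,218),(262,284),(320,284)],.099)
pr("recv front",[(240,445),(382,445)],.038)
pr("recv rear",[(224,82),(380,82)],.038)
pr("peg",[(488,148),(488,380)],.021)
```

```text
dock front [[457.2, 382.3], [433.7, 236.1]]
tab top [[537.8, 301.6], [535.4, 286.6], [521.3, 304.8], [518.8, 289.5]]
recv front [[470.3, 329.6], [462.4, 280.9]]
recv rear [[585.2, 312.1], [577.4, 263.4]]
peg [[554.6, 229.7], [476.9, 239.7]]
```

The tab centre is at (528.4,295.3), 1–2 mm from the top-view estimate, and the tool yaw of −9.1° matches the dock. Next I'll lower over the tab and pinch it.

```bash
python3 -m inch '[4.5,3,0.3,0,0, 4.5,6,0.6,-1,0, 4.5,8.1,0.8,-3,0, 4.5,8.1,0.8,-5.5,0, 4.5,8.1,0.8,-8,0, 4.5,8.1,0.8,-9.5,0, 4.5,8.1,0.8,-10.2,0, 4.5,8.1,0.8,-10.2,0]'
python3 - <<'E'
from h import *
s=env.get_state();print(s["t"],s["tcp_pos"],s["tool_rot"],s["opening"],s["ft_force"])
cv2.imwrite("pics/s5.png",cv2.resize(capture("side")[200:380,100:330,::-1],None,fx=3.2,fy=3.2))
cv2.imwrite("pics/w5.png",capture("wrist")[:,:,::-1])
E
```

```text
t: 7.73
tcp_pos: [0.5273, 0.295, 0.0645]
tool_rot: [0.001, 0.997, -0.079, -0.002]
ft_force: [-0.1, 0.1, -0.3]
opening: 0.481
7.7333 [0.52728357 0.29499116 0.06445918] [ 0.00110029  0.99687547 -0.07896031 -0.00182982] 0.48121585042278114 [-0.10498491  0.07350773 -0.34142112]
```

View pics/s5.png

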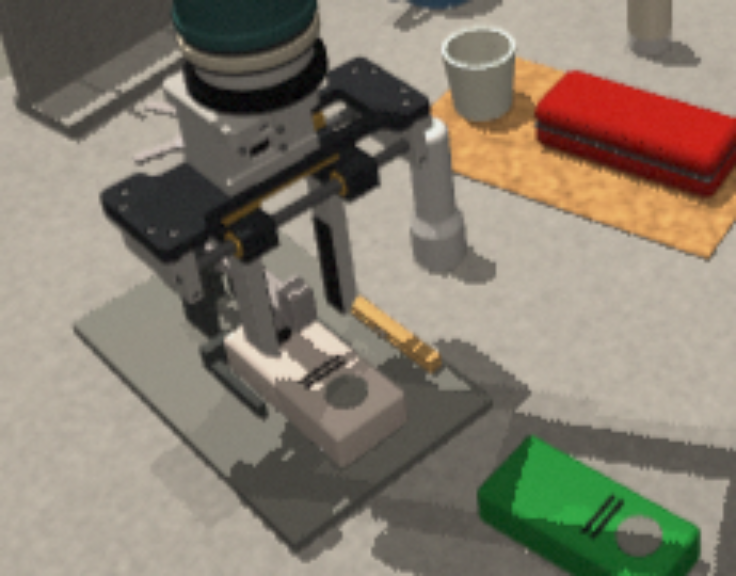

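View pics/w5.png

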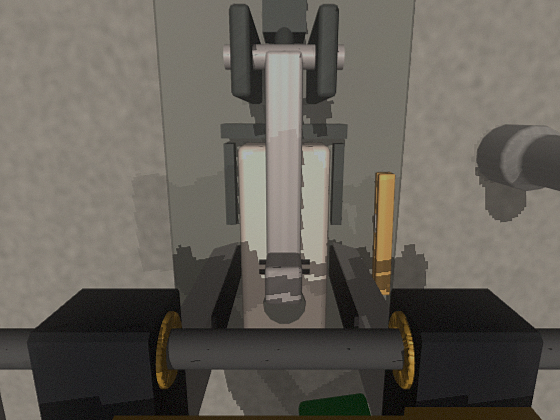

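The fingers straddle the tab symmetrically, with the tab between the pads at px (285,295) in the wrist view. Close them, then start the arc.

```bash
python3 -m inch '[0.8,0.1,0,0,0, 0.8,0.1,0,0,0, 0.8,0.1,0,0,0, 0.8,0.1,0,0,0, 0.8,0.1,0,0,0, 0.8,0.1,0,0,0, 0.8,0.2,0,0.7,0, 0.8,0.3,0,1.4,0]'
```

```text
t: 8.5
tcp_pos: [0.531, 0.2957, 0.0782]
tool_rot: [0.001, 0.997, -0.079, -0.001]
ft_force: [3.9, 0.2, -10.0]
opening: 0.166
```

```bash
python3 -m inch '[0.8,0.2,0,0.7,0, 0.8,0.45,-0.1,1.35,0, 0.8,0.85,-0.15,2.2,0, 0.8,1.35,-0.2,3,0, 0.8,1.9,-0.3,3.8,0, 0.8,2.6,-0.4,4.5,0, 0.8,3.3,-0.5,5.1,0, 0.8,4.05,-0.65,5.65,0]'
python3 - <<'E'
from h import *
s=env.get_state();print(s["t"],s["tcp_pos"],s["opening"],s["ft_force"])
cv2.imwrite("pics/s6.png",cv2.resize(capture("side")[180:380,100:330,::-1],None,fx=2.9,fy=2.9))
E
```

```text
t: 9.17
tcp_pos: [0.572, 0.2892, 0.1379]
tool_rot: [0.001, 0.997, -0.079, -0.001]
ft_force: [-2.9, -1.2, -7.8]
opening: 0.168
9.1667 [0.57204426 0.28917094 0.1378953 ] 0.1682550053624542 [-2.86868972 -1.20063076 -7.81825115]
```

View pics/s6.png

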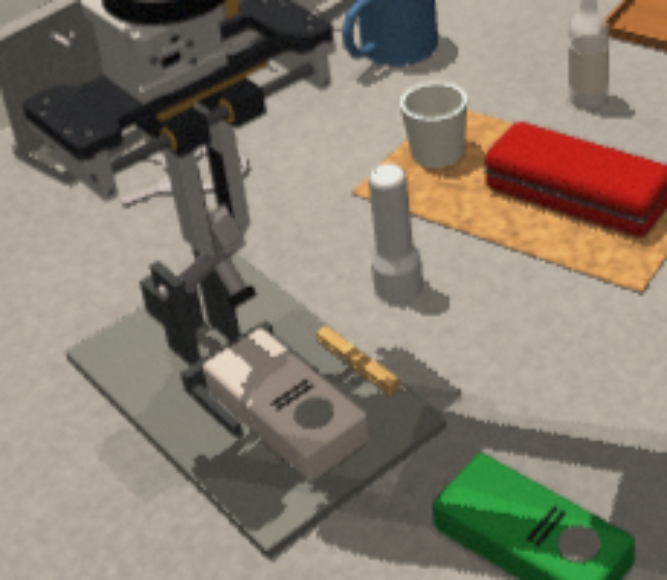

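```bash
python3 -m inch '[0.8,0.8,-0.1,0.5,0, 0.8,1.7,-0.25,0.85,0, 0.8,2.6,-0.4,1.15,0, 0.8,3.5,-0.55,1.35,0, 0.8,4.45,-0.7,1.45,0, 0.8,5.4,-0.85,1.5,0, 0.8,6.3,-1,1.4,0, 0.8,7.2,-1.15,1.25,0]'
python3 -m inch '[3,0,0,0,0, 5,0,0,0,0, 5,0,0,0,0, 5,0,0,0,0, 5,0,0,2,0, 5,0,0,5,0, 5,-2,0,7,0, 5,-5,0,7,0]'
python3 - <<'E'
from h import *
s=env.get_state();print(s["t"],s["tcp_pos"],s["opening"],s["ft_force"])
cv2.imwrite("pics/s7.png",cv2.resize(capture("side")[180:380,100:330,::-1],None,fx=2.9,fy=2.9))
E
```

```text
t: 9.88
tcp_pos: [0.6463, 0.2773, 0.1522]
tool_rot: [0.0, 0.997, -0.079, 0.002]
ft_force: [-0.9, -4.2, 0.6]
opening: 0.167
t: 10.55
tcp_pos: [0.597, 0.2793, 0.2251]
tool_rot: [-0.002, 0.997, -0.079, 0.005]
ft_force: [-0.6, 0.4, 0.5]
opening: 0.531
10.55 [0.59698759 0.27925442 0.22513401] 0.5305332550454873 [-0.63314769  0.43964956  0.54123276]
```

View pics/s7.png

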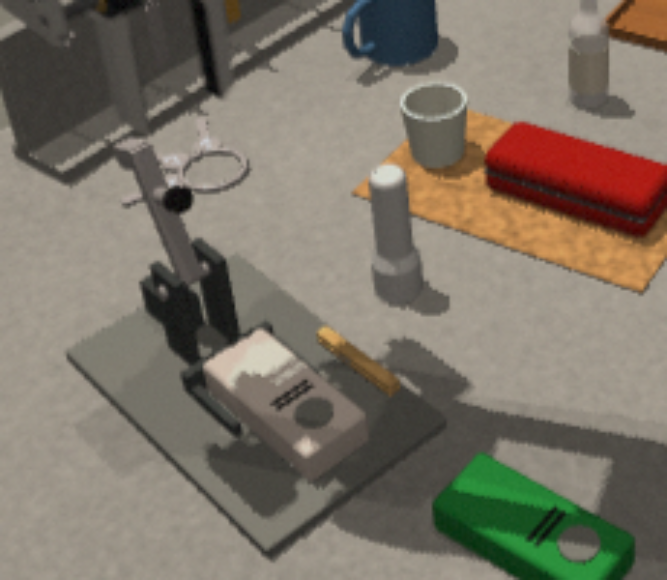

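The clamp stands open by itself, leaning past vertical, and the receiver hasn't moved. Next I'll pick the receiver.

```bash
python3 -m inch '[6.8,-3,0.5,0,0, 6.8,-6,1.2,0,0, 6.8,-8,1.8,-1.5,0, 6.8,-8,1.8,-4.5,0, 6.8,-8,1.8,-8,0, 6.8,-8,1.8,-11,0, 6.8,-8,1.8,-12.5,0, 6.8,-8,1.8,-12.5,0]'
python3 - <<'E'
from h import *
c=calibration("wrist");im=capture("wrist")[:,:,::-1];cv2.imwrite("pics/w8.png",im)
s=env.get_state();print(s["t"],s["tcp_pos"],s["tool_rot"],s["opening"])
E
```

```text
t: 11.27
tcp_pos: [0.5106, 0.2955, 0.0894]
tool_rot: [0.002, 0.997, -0.078, -0.004]
ft_force: [-0.9, -0.9, 0.8]
opening: 0.726
11.3167 [0.51227717 0.29609669 0.09231441] [ 9.55837408e-04  9.96936109e-01 -7.81859081e-02 -2.10830072e-03] 0.722947917995217
```

View pics/w8.png

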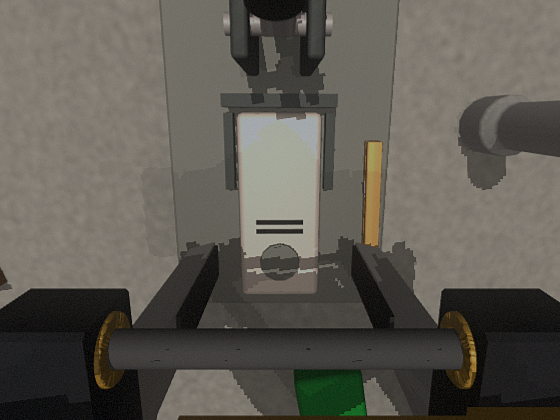

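```bash
python3 -m inch '[6.8,0,0,0,0, 6.8,0,0,0,0, 6.8,0,0,0,0, 6.8,0,0,0,0, 6.8,0,0,0,0, 6.8,0,0,0,0, 6.8,0,0,0,0, 6.8,0,0,0,0]'
python3 - <<'E'
from h import *
c=calibration("wrist");im=capture("wrist")[:,:,::-1]
s=env.get_state();print(s["t"],s["tcp_pos"],s["tool_rot"],s["opening"])
hsv=cv2.cvtColor(im,cv2.COLOR_BGR2HSV)
m=((hsv[:,:,2]>140)).astype(np.uint8)*255
print(rect(m,"wrist",.038,(225,105,335,300),c))
cv2.imwrite("pics/m.png",m)
print(ray("wrist",[(236.5,116),(321,116),(241,292),(318,292)],.038,c)*1000)
E
```

```text
t: 11.98
tcp_pos: [0.5142, 0.2962, 0.0946]
tool_rot: [0.0, 0.997, -0.079, 0.0]
ft_force: [-0.2, 0.6, 1.3]
opening: 0.726
12.0333 [0.5141801  0.29621891 0.09449295] [ 5.11662561e-05  9.96903869e-01 -7.86299637e-02 -5.02659211e-05] 0.7255076299910032
(537.9, 294.7, 90.0, 49.3, -9.0)
[[588.94029758 314.14557342  38.        ]
 [580.92285947 263.48203093  38.        ]
 [474.10396992 332.88389629  38.        ]
 [465.89008272 280.98885092  38.        ]]
```

```bash
python3 -m inch '[6.8,0.2,0.15,-2,0, 6.8,0.2,0.15,-4,0, 6.8,0.2,0.15,-5.5,0, 6.8,0.2,0.15,-6.6,0, 6.8,0.2,0.15,-7.3,0, 6.8,0.2,0.15,-7.7,0, 6.8,0.2,0.15,-7.7,0, 6.8,0.2,0.15,-7.7,0]'
python3 -m inch '[4.8,0,0,0,0, 4.8,0,0,0,0, 4.8,0,0,0,0, 4.8,0,0,0,0, 4.8,0,0,0,0, 4.8,0,0,0,0, 4.8,0,0,0.7,0, 4.8,0,0,1.5,0]'
python3 -m inch '[4.8,0,0,1.5,0, 4.8,0,0,3,0, 4.8,0,0,4.5,0, 4.8,0,0,6.5,0, 4.8,0,0,9,0, 4.8,0,0,11.5,0, 4.8,0,0,13.5,0, 4.8,0,0,14.5,0]'
python3 - <<'E'
from h import *
s=env.get_state();print(s["t"],s["tcp_pos"],s["tool_rot"],s["opening"],s["ft_force"])
cv2.imwrite("pics/s9.png",capture("side")[:,:,::-1])
E
```

```text
t: 12.7
tcp_pos: [0.5167, 0.298, 0.0182]
tool_rot: [-0.0, 0.997, -0.079, 0.001]
ft_force: [-0.4, -0.4, 0.4]
opening: 0.725
t: 13.37
tcp_pos: [0.5149, 0.2973, 0.0314]
tool_rot: [0.001, 0.997, -0.079, -0.002]
ft_force: [-0.1, -0.4, -1.6]
opening: 0.552
t: 14.03
tcp_pos: [0.5172, 0.2983, 0.1813]
tool_rot: [-0.001, 0.997, -0.079, 0.002]
ft_force: [0.6, 0.1, -1.1]
opening: 0.551
14.0333 [0.51719425 0.29828273 0.18133374] [-0.00126086  0.99690492 -0.07857508  0.00222622] 0.551029102189228 [ 0.58275698  0.10989953 -1.14737775]
```

View pics/s9.png

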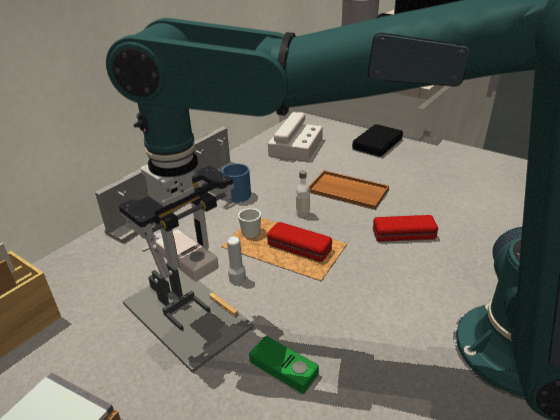

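The receiver is held level (opening 51.8 mm) and the clamp is still open. Carrying it to the tray.

```bash
python3 -m inch '[4.8,0,-1.5,0.5,0, 4.8,0,-4,0.5,2, 4.8,0,-7,0.5,4, 4.8,0.2,-10,0.5,6, 4.8,0.3,-13,0.5,8, 4.8,0.4,-16.5,0.5,10, 4.8,0.5,-20,0.5,12, 4.8,0.5,-23.5,0.5,14]'
python3 -m inch '[4.8,0,-3.5,0,1, 4.8,0,-7,0,2, 4.8,0.2,-10.5,0,2.2, 4.8,0.3,-14,0,2.2, 4.8,0.4,-17.5,0,2.2, 4.8,0.4,-21,0,2.2, 4.8,0.4,-24.5,0,2.2, 4.8,0.4,-28,0,2.2]'
python3 -m inch '[4.8,0,-3,0,0, 4.8,0,-6,0,0, 4.8,0,-8.5,0,0, 4.8,0,-10,0,0, 4.8,0,-10.3,0,0, 4.8,0,-10.3,0,0, 4.8,0,-10.3,0,0, 4.8,0,-10.3,0,0]'
python3 - <<'E'
from h import *
s=env.get_state();print(s["t"],s["tcp_pos"],s["tool_rot"],s["opening"],s["ft_force"])
c=calibration("wrist");im=capture("wrist")[:,:,::-1];cv2.imwrite("pics/w10.png",im)
im=cv2.imread("pics/t3.png");H,S,V=cv2.split(cv2.cvtColor(im,cv2.COLOR_BGR2HSV))
print("tray",rect(((S>75)&(V>40)).astype(np.uint8)*255,"top",.014,(342,160,420,270)))
E
```

```text
t: 14.75
tcp_pos: [0.5196, 0.0604, 0.1804]
tool_rot: [0.0, 0.999, 0.044, -0.002]
ft_force: [-0.2, -0.6, -1.7]
opening: 0.548
t: 15.42
tcp_pos: [0.5232, -0.2191, 0.1804]
tool_rot: [-0.001, 0.998, 0.062, -0.002]
ft_force: [0.4, -0.6, -1.6]
opening: 0.551
t: 16.08
tcp_pos: [0.5253, -0.3187, 0.1825]
tool_rot: [-0.0, 0.998, 0.064, -0.0]
ft_force: [-0.4, -0.1, -1.0]
opening: 0.549
16.0833 [ 0.52530714 -0.31866587  0.18247848] [-3.97815476e-04  9.97981524e-01  6.35036534e-02 -7.08053824e-05] 0.5493938668175448 [-0.39115849 -0.07752303 -1.01121053]
tray (534.4, -319.2, 206.6, 119.5, 7.2)
```

View pics/w10.png

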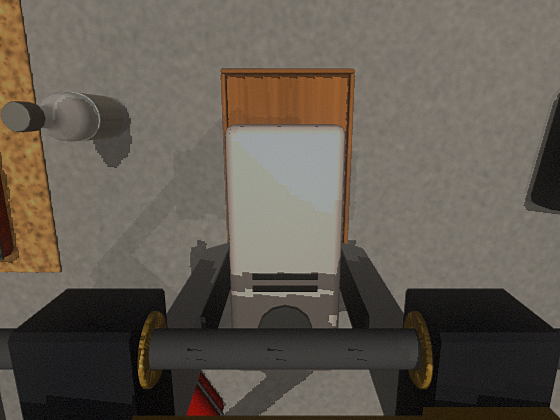

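The receiver is centred over the empty tray, whose wall runs along px rows 70 onward. Now I'll lower it gently.

```bash
python3 -m inch '[4.8,0,-0.1,-2.5,0, 4.8,0,-0.1,-5.5,0, 4.8,0,-0.1,-8.5,0, 4.8,0,-0.1,-11,0, 4.8,0,-0.1,-13,0, 4.8,0,-0.1,-14.5,0, 4.8,0,-0.1,-15.5,0, 4.8,0,-0.1,-16,0]'
python3 -m inch '[4.8,0,0,-0.2,0, 4.8,0,0,-0.4,0, 4.8,0,0,-0.6,0, 4.8,0,0,-0.8,0, 4.8,0,0,-0.9,0, 4.8,0,0,-0.9,0, 4.8,0,0,-0.9,0, 4.8,0,0,-0.9,0]'
```

```text
t: 16.8
tcp_pos: [0.5247, -0.3197, 0.0209]
tool_rot: [-0.001, 0.998, 0.063, -0.001]
ft_force: [-0.7, 0.6, -2.0]
opening: 0.556
t: 17.47
tcp_pos: [0.5253, -0.3214, 0.0138]
tool_rot: [0.0, 0.998, 0.063, 0.0]
ft_force: [0.1, 0.1, -1.3]
opening: 0.551
```

```bash
python3 -m inch '[4.8,0,0,-0.1,0, 4.8,0,0,-0.15,0, 4.8,0,0,-0.2,0, 4.8,0,0,-0.25,0, 4.8,0,0,-0.3,0, 4.8,0,0,-0.3,0, 4.8,0,0,-0.3,0, 4.8,0,0,-0.3,0]'
```

```text
t: 18.13
tcp_pos: [0.5254, -0.3215, 0.0124]
tool_rot: [0.0, 0.998, 0.063, 0.0]
ft_force: [-2.8, 1.8, 7.3]
opening: 0.549
```

Contact with the floor reads 7 N, so I'll release and back off.

```bash
python3 -m inch '[6.2,0,0,0.1,0, 6.6,0,0,0.1,0, 6.6,0,0,0.1,0, 6.6,0,0,0.1,0, 6.6,0,0,2,0, 6.6,0,0,5,0, 6.6,0,0,9,0, 6.6,0,0,13,0]'
python3 -m inch '[6.6,-4,-2,3,0, 6.6,-8,-4,5,0, 6.6,-12,-6,5,0, 6.6,-16,-8,5,0, 6.6,-20,-9,5,0, 6.6,-22,-9,5,0, 6.6,-22,-9,5,0, 6.6,-22,-9,5,0]'
python3 - <<'E'
from h import *
s=env.get_state();print(s["t"],s["tcp_pos"],s["qd"].max(),s["ft_force"])
t=capture("top")[:,:,::-1];cv2.imwrite("pics/t11.png",t);cv2.imwrite("pics/s11.png",capture("side")[:,:,::-1])
H,S,V=cv2.split(cv2.cvtColor(t,cv2.COLOR_BGR2HSV))
red=(((H<6)|(H>174))&(S>150)&(V>50)).astype(np.uint8)*255
print("case",rect(red,"top",.028,(200,150,306,285)))
print("recv",rect(((V>140)&(S<60)).astype(np.uint8)*255,"top",.03,(342,160,420,270)))
E
```

```text
t: 18.8
tcp_pos: [0.5243, -0.3206, 0.1401]
tool_rot: [-0.001, 0.998, 0.063, -0.001]
ft_force: [0.3, -0.5, -0.2]
opening: 0.701
t: 19.47
tcp_pos: [0.3036, -0.4119, 0.1906]
tool_rot: [0.0, 0.998, 0.061, 0.0]
ft_force: [-0.3, 1.2, 0.4]
opening: 0.706
19.4667 [ 0.30359201 -0.41188262  0.19057557] 0.05684835297981888 [-0.28638372  1.1662542   0.39928354]
case (499.3, -20.4, 150.8, 58.5, 7.2)
recv (533.4, -321.9, 117.7, 50.0, 7.2)
```

View pics/t11.png

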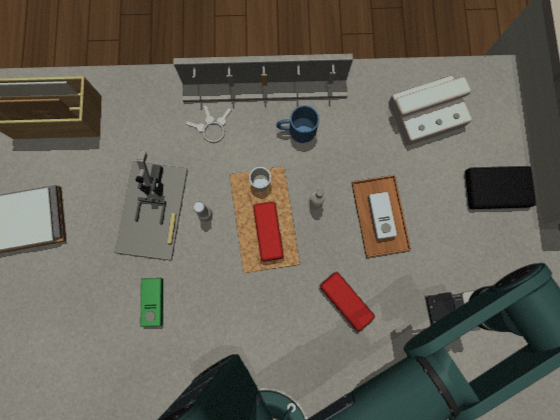

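View pics/s11.png

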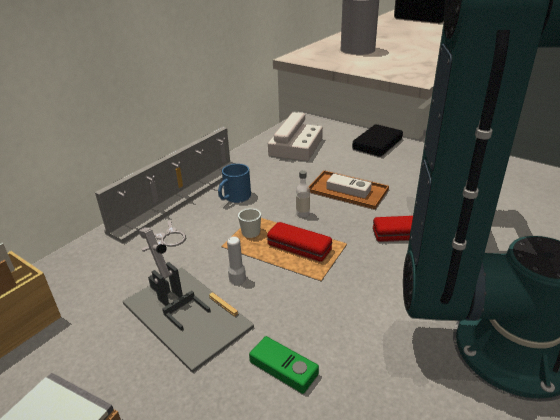

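Everything is in place: the receiver lies flat at tray offset of about (−1,−3) mm, the case is on the mat with both ends inside, the clamp is open and the bystanders haven't moved. Handing in.

Run:
```python
from rig import job
print(job.hand_in())
```

```text
the job is handed in; nothing more can be done
None
```

I carried out the whole task and handed it in at about 19.5 s of the 72 s allowed. `hand_in` gave no verdict, so this rests on my own last checks.

**What I did, in order**
1. Moved the right-most red case from the tray onto the cork mat.
2. Pinched the clamp tab and swung it through its arc, then let go. The arm stayed open by itself with the receiver still in the dock.
3. Lifted the receiver straight up, set it button up in the tray, released it and drew back.

**Last checks (top and side pictures)**
- **Receiver:** it lies about 1 mm and 3 mm off the tray centre, aligned with the tray and button up.
- **Case:** it lies at about (499, −20) mm with yaw 7.2°. Both ends are on the cork and it is clear of the pot.
- **Clamp:** it still stands open past vertical. I judged this by eye and did not measure the angle.
- **Bystanders:** none had visibly moved, though I compared them by eye only.
- **Robot:** the arm was clear of everything, with only small force readings (about 1 N).

**Disagreements:** one early wrist picture put the tab about 6 mm off in y, because the tab was near the image edge. A second picture with it centred agreed with the top view to about 2 mm. The wrist and top views of the receiver also differed by about 2 mm in y. I corrected for that before grasping.

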